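# Brace the pill jar in the bench clamp and uncap it

### The job

Pick up the square blue jar by its tightly closed wooden cap and stand it fully down in the square pocket of the wooden clamp, which keeps it from turning. Then unscrew the cap (anticlockwise from above) until the thread lets go, stop turning there, and finish while still holding the cap level just above the jar's mouth, one or two fingers' width clear of it, with the jar left standing in the clamp. Do not drop or tip the jar, and leave the other things on the bench where they are.

Things in the scene. Friction and masses are not known exactly. Their poses are not given: they have to be found in the camera images.
- jar: Square glazed jar, blue with white foot and neck, about 0.36 kg, loose, upright. Origin: centre of its underside, z up, x and y square to its sides. Foot 52 x 52 mm, 10 mm high, then body 60 x 60 mm up to the flat shoulder at 66 mm; round neck 34 mm across up to 88 mm with a springy cork ring on it, top at 90 mm under the closed cap, 94 mm when free. Unbraced, it turns with the cap.
- thread (a point): Centre of the jar's neck top, 88 mm above its underside. Coarse right-hand thread, two starts: the cap lets go after turning 1.9 rad anticlockwise (from above) relative to the jar and meets a stop at 2.5 rad; between the two it lifts straight off. It need not be raised while turning, and stays put if let go to take a new grip.
- cap: Round light-wood screw cap, fluted, brass disc on top, 55 mm across, 34 mm high, 0.06 kg, screwed tight on the jar (0.1 to 0.3 N m breaks it loose: grip with 30 N or more). Origin: centre of the skirt's lower edge, z up; closed, it lies 70 mm above the jar's underside (4 mm above the shoulder), the cap's top at 104 mm. The jar can be lifted by it.
- clamp: Wooden screw clamp fixed to the bench. Origin: centre of its pocket at bench level, z up; the jaws face each other along y, the screw with its cross bar points to -y. Baseboard 130 mm (x) by 250 mm (y, from -155 to +95), 18 mm thick; jaws and cheeks up to 58 mm, screw block up to 63 mm.
- pocket (a point): Centre of the floor of the clamp's square pocket, 18 mm above the bench; axes as the clamp's. The pocket is 66 x 66 mm, sides along the clamp's x and y, 40 mm deep, open above; the jar fits in any of its four quarter turns with 3 mm to spare on each side, so it may turn about 0.1 rad either way in it.
- bell: Brass hand bell with a dark wooden handle, 64 mm across, 108 mm high, standing mouth down; origin under its centre. Bystander.
- dish: Small green celadon dish, 90 mm across, 26 mm high; origin under its centre. Bystander.
- mortar: Bronze mortar, 116 mm across the rim, 95 mm high, 2.4 kg; origin under its centre. Bystander.
- pestle: Bronze pestle, about 205 mm long, lying down; 26 mm thick at its ends. Bystander.
- mould: Split bamboo pill mould, flat bar 50 x 180 x 22 mm with a row of dark pits; origin under its centre. Bystander.
Not all that is in view belongs to the job. Of the things like the cap, leave any that is red; of the rest the smaller one is meant.

How it is judged:
By the outcome, as a careful person would: the job done as asked, in the order asked, and still so for the second after the job is handed in, while the arm keeps its last pose, push and grip.
It also fails if it takes over 61 s, if anything falls off the work surface, if the arm or the gripper's body presses on something with over 40 N, if the wrist force passes 120 N, or if a joint passes its speed limit or range.

### The arm

A 6-joint arm with a two-finger parallel gripper is mounted at the origin on the work surface. World frame = base frame: x ahead of the robot, y to its left, z up, the work surface at z = 0. Lengths are in m, angles in rad, forces in N, time in s.
With the tool pointing down it reaches from about 0.425 to 0.95 m from the base axis. Payload 3.5 kg.
Tool frame: the origin (TCP) lies midway between the tips of the shut fingers; the grasp point (between the pads) lies 19 mm behind it; z points along the fingers, y is the line along which they close (so a half turn about z gives the same grasp; the last joint's range is limited). The gripper opens to 85 mm and grips with 20 to 120 N. Pads are 22 mm wide; open, the fingers measure 114 mm over their backs; the gripper's body (76 mm by 85 mm) begins 54 mm behind the grasp point. The pads swing forward as they close: fully open they stand 13 mm farther back than shut.
Start: joints at [1.052, 0.286, 1.577, -0, 1.279, -0.15], TCP at [0.243, 0.63, 0.231] pointing down, gripper open.
Joint ranges: [-2.77, 2.77], [-0.9, 2.22], [0.21, 2.48], [-1.53, 4.67], [0.24, 2.81], [-2.84, 2.84]. Speed limits (rad/s): [2.79, 2.79, 3.14, 3.14, 3.14, 3.14].

### API

Orientations are given as a unit quaternion [x, y, z, w].
In Python, from plant import get_state, read_camera, ctrl gives the robot as it stands.
- The arm moves only by the shell command python3 -m crank 'ROWS' [FORCE]. ROWS is JSON, a list of rows, each a list of 3 entries, a list of its own where there are three numbers: the shift along the tool's x, y, z in mm, then the turn about the tool's z in degrees, then the closure in counts, from 0 (fully open) to 255 (shut). In form: [[[tx, ty, tz], yaw, claw], ...]. A call has 1 to 10 rows; each row is the pose to reach, as a shift and turn from the pose commanded when the call began, along the tool's axes at that moment; what a row does not reach only later rows make up. A row lasts 1/10 s, in which the tool goes at most 50 mm and 8.59 degrees, less where a joint would pass 70% of its speed; a pose out of reach is approached as far as the arm can. A call with a gripper value outside its range is refused whole. The fingers move at their own pace and stop on an object; FORCE is the grip in N (left out, the last holds). Time passes only in rows, so rows that repeat a pose let the fingers close. It gives the time, the measured TCP pose, the force, the opening and the grip force at its end, in the units of the state.
- get_state(): the state, without advancing time (a new reading comes with each control period).
- read_camera(name): name is "scene" or "top" or "wrist"; returns a dict with "frame" (480x640x3 uint8, blue, green, red), "range_z" (480x640 float32, m along the optical axis (not along the pixel's ray), 0 where there is no reading), "vfov" (degrees; the focal length in pixels is half the picture's height over the tangent of half this angle, whatever the lens; pixels are square), "cx", "cy" (the principal point, pixels), "origin" and "orientation" of the camera in the world. Camera axes: x right, y down, z forward; pixel columns grow to the right and rows downward; lengths in m; the calibration is good to about 2 mm. A picture is of the moment at which its call begins.
- ctrl.sign_off(): hands the job in; it is judged then, once.
The state is a dict: "time": time; "qpos": joint angles; "dq": joint speeds; "joint_efforts": joint torques, N m; "eef_pos": TCP position; "tcp_rot": TCP orientation; "contact_force": force on the tool from outside, world axes, zero at the start; "wrist_torque": the same for the moment, N m; "opening": opening from 0.0 (shut) to 1.0 (fully open); "finger_force": force on a finger pad.
Only numpy, scipy, OpenCV 4.12 (cv2) and the standard library are available. Lean on these libraries where they do the work, as an engineer would, in place of code of your own. Each camera call takes 0.05 s, during which the arm holds its last target. There are 200 camera calls.

## Working session

There is one attempt and no reset: what is moved stays moved. The work goes in short steps, Python scripts to look and compute and a shell command to move; the robot and the scene stay as the last step left them, time stands still between calls to the robot, and variables do not carry over. Pictures are saved under pics/ and viewed, at most 10 in all, crops included, and the job is handed in when it is done.

```bash
mkdir -p pics; ls
cat > h.py <<'E'
import numpy as np, cv2
from scipy.spatial.transform import Rotation as R
from plant import get_state, read_camera, ctrl
def cam(n):
    d=read_camera(n); f=240/np.tan(np.radians(d['vfov'])/2)
    v,u=np.mgrid[:480,:640]
    z=d['range_z']
    P=np.dstack([(u-d['cx'])/f*z,(v-d['cy'])/f*z,z])
    W=P@R.from_quat(d['orientation']).as_matrix().T+np.array(d['origin'])
    W[z==0]=np.nan
    return d['frame'],W,d
E
python3 - <<'E'
from h import *
for n in('top','scene'):
    f,W,d=cam(n); cv2.imwrite(f'pics/{n}0.png',f); np.save(n+'0.npy',W); print(n,d['origin'],d['orientation'],d['vfov'],d['cx'],d['cy'])
s=get_state(); print(s)
E
```

```text
pics
top [0.47885669 0.06720244 1.23993715] [-0.70005589  0.71207171 -0.04281021  0.03229416] 46.99321054487799 324.77843039757624 241.33803942666214
scene [1.28083049 0.78677166 0.76168978] [ 0.32187402  0.82329806 -0.43025362 -0.18291869] 48.80134347212859 314.31019525708206 240.3340654190491
{'time': 0.1, 'qpos': array([ 1.05201444e+00,  2.87112901e-01,  1.57804989e+00,  2.74762018e-05,
        1.27859994e+00, -1.50010880e-01]), 'dq': array([-0.00014703, -0.00089176, -0.00295699, -0.00182246,  0.00051859,
        0.00150605]), 'joint_efforts': array([ 1.60520813e-04, -4.07297194e+01, -2.93699491e+01, -1.63650684e-04,
        3.43527718e-03,  4.77076043e-06]), 'eef_pos': array([0.24298864, 0.6291033 , 0.23005117]), 'tcp_rot': array([ 1.83346285e-01,  9.83047793e-01, -1.02062051e-03, -3.68531658e-04]), 'contact_force': array([-0.09752714,  0.11035999,  0.23757043]), 'wrist_torque': array([ 0.05419202, -0.02058598,  0.00908867]), 'finger_force': 0.0, 'opening': 1.0028765755162696}
```

View pics/top0.png

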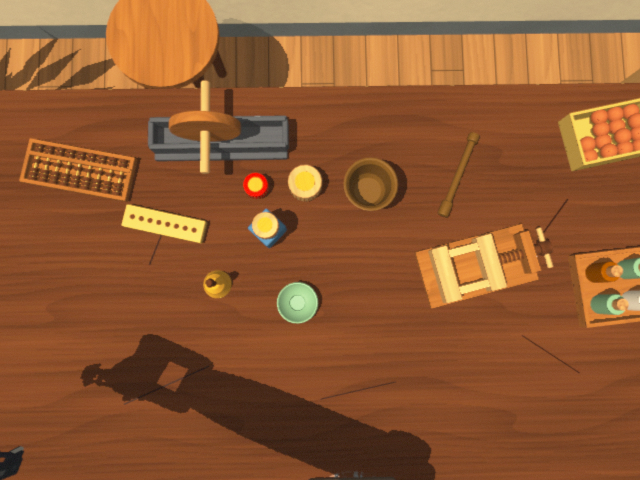

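View pics/scene0.png

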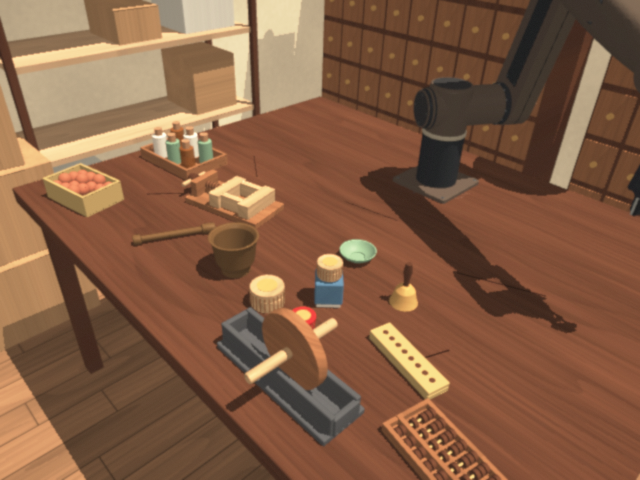

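The top view shows the jar with its light cap at (266,225). The red decoy is at (256,184), the larger decoy at (305,182), and the clamp pocket near (468,265) with its screw to the right.

```bash
cat > m.py <<'E'
from h import *
def rect(P):
    c,s,a=cv2.minAreaRect(P.astype(np.float32)*1000); return np.round(c,1),np.round(s,1),round(a,1)
def circ(P):
    c,r=cv2.minEnclosingCircle(P.astype(np.float32)*1000); return np.round(c,1),round(r,1)
E
python3 - <<'E'
from m import *
W=np.load('top0.npy'); f=cv2.imread('pics/top0.png'); h=cv2.cvtColor(f,cv2.COLOR_BGR2HSV)
def box(u0,u1,v0,v1):
    m=np.zeros((480,640),bool); m[v0:v1,u0:u1]=1; return m
z=W[...,2]; print('bench z',np.nanmedian(z[320:340,150:250]), W[226,266])
B=box(240,300,205,250)
m=B&(z>.095)&(z<.115); print('cap top',m.sum(),circ(W[m][:,:2]),W[m].mean(0))
blue=B&(h[...,0]>95)&(h[...,0]<125)&(h[...,1]>90)
m=blue&(z>.058)&(z<.072); print('shoulder',m.sum(),rect(W[m][:,:2]),np.median(z[m]))
C=box(410,560,220,312)
m=C&(z>.05)&(z<.07); print('jaws',rect(W[m][:,:2]))
m=C&(z>.01)&(z<.027); print('board',rect(W[m][:,:2]))
k=np.uint8(C&(z<.03)); n,l,s,c=cv2.connectedComponentsWithStats(k)
i=l[265,469]; m=l==i; print('pocket',s[i],rect(W[m][:,:2]),np.median(z[m]))
for nm,b in dict(red=box(240,275,168,200),big=box(285,325,162,205),dish=box(270,325,280,325),mortar=box(340,400,155,215)).items():
    m=b&(z>.012); print(nm,circ(W[m][:,:2]),np.nanmax(z[m]))
W=np.load('scene0.npy'); z=W[...,2]; f=cv2.imread('pics/scene0.png'); h=cv2.cvtColor(f,cv2.COLOR_BGR2HSV)
B=box(305,350,250,310); m=B&(h[...,0]>95)&(h[...,0]<125)&(h[...,1]>90)&(z>.005)&(z<.07)
print('scene jar',rect(W[m][:,:2]))
m=B&(z>.099)&(z<.112); print('scene cap',m.sum(),W[m].mean(0))
big=np.kron(cv2.imread('pics/top0.png')[150:310,220:300],np.ones((1,1,1),np.uint8))
E
```

```text
bench z -6.698330076793102e-05 [0.63374894 0.17040384 0.10460308]
cap top 534 (array([636.5, 173.8]), 27.3) [0.63627327 0.17359707 0.10473621]
shoulder 118 (array([636.1, 172.7]), array([57. , 56.5]), 45.9) 0.06484389734630913
jaws (array([ 557.2, -318.5]), array([120. , 258.4]), 13.9)
board (array([ 549.7, -288.4]), array([130.3, 251. ]), 13.9)
pocket [450 251  34  36 810] (array([ 543.9, -265.5]), array([66.6, 58.5]), 13.3) 0.01737054640698521
red (array([736.1, 201.5]), 27.8) 0.04126605319245047
big (array([739.4,  91.2]), 38.2) 0.0551749991503272
dish (array([474.8, 111.9]), 44.3) 0.03175020767155856
mortar (array([722.2, -48.5]), 57.4) 0.10090750222348288
scene jar (array([639.7, 212.5]), array([1.5, 0. ]), -137.8)
scene cap 352 [0.63864899 0.17801645 0.10468715]
```

```bash
cat >> h.py <<'E'
def plan(p,yaw):
    "shift (mm) in tool axes and tool turn (deg) to TCP p (mm), tool-x heading yaw (deg)"
    s=get_state(); M=R.from_quat(s['tcp_rot']); X=M.as_matrix()
    y=np.degrees(np.arctan2(X[1,0],X[0,0])); d=M.inv().apply(np.array(p)-s['eef_pos']*1000)
    print('t',round(s['time'],1),'tcp',np.round(s['eef_pos']*1000,1),'yaw',round(y,2),'q',np.round(s['qpos'],2),'tilt',np.round(X[:2,2],4)); print('shift',np.round(d,1),'turn',round((y-yaw+180)%360-180,2))
E
python3 -c "
from h import *
plan([600,174,260],62)"
```

```text
t 0.1 tcp [243.  629.1 230.1] yaw 158.87 q [ 1.05  0.29  1.58  0.    1.28 -0.15] tilt [-0.0011 -0.0019]
shift [-497.1 -295.9  -29.5] turn 96.87
```

```bash
python3 -m crank '[[[-40,-24,-3],8,0],[[-80,-48,-6],16,0],[[-120,-72,-9],24,0],[[-160,-96,-12],32,0],[[-200,-120,-15],40,0],[[-240,-144,-18],48,0],[[-280,-168,-21],56,0],[[-320,-192,-24],64,0],[[-360,-216,-27],72,0],[[-400,-240,-29],80,0]]'
python3 -c "
from h import *
plan([600,174,260],62)"
```

```text
time: 1.1
eef_pos: [0.5305, 0.2599, 0.2601]
tcp_rot: [0.774, 0.633, -0.0, -0.0]
contact_force: [1.4, 1.1, 0.3]
opening: 1.001
finger_force: 0.0
t 1.1 tcp [530.5 259.9 260.1] yaw 78.54 q [0.28 0.08 1.76 0.   1.3  0.48] tilt [-0.0004  0.    ]
shift [-70.3  85.1   0.1] turn 16.54
```

```bash
python3 -m crank '[[[-25,30,0],6,0],[[-50,60,0],12,0],[[-70,85,0],16.5,0],[[-70,85,0],16.5,0],[[-70,85,0],16.5,0]]'
python3 - <<'E'
from h import *
f,W,d=cam('wrist'); cv2.imwrite('pics/w1.png',f); np.save('w1.npy',W); print(d['origin'])
plan([636,174,76],62)
E
```

```text
time: 1.6
eef_pos: [0.5996, 0.176, 0.2595]
tcp_rot: [0.856, 0.517, -0.001, -0.001]
contact_force: [-0.3, 0.6, -0.1]
opening: 1.001
finger_force: 0.0
[0.63522212 0.24364685 0.40179   ]
t 1.6 tcp [599.2 176.8 259.7] yaw 62.4 q [0.12 0.16 1.68 0.   1.31 0.61] tilt [-0.0015  0.0003]
shift [ 14.7  34.2 183.6] turn 0.4
```

View pics/w1.png

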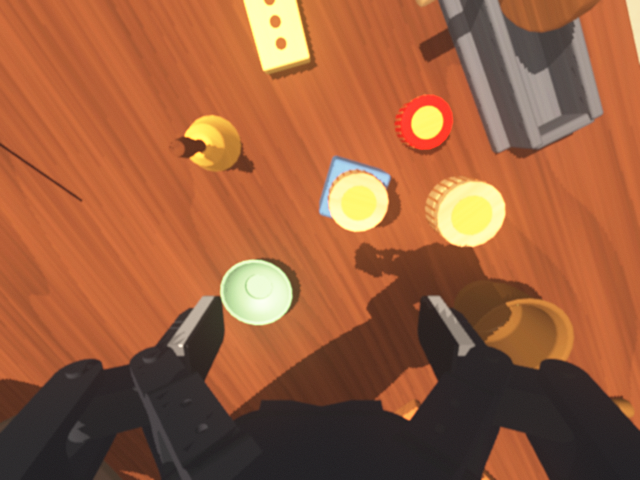

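The wrist view shows the capped jar at (358,200), with two shoulder edges visible up and to the left of the cap. The red decoy is at (425,122) and the larger cap at (470,212).

Run:
```python
from m import *
W=np.load('w1.npy'); f=cv2.imread('pics/w1.png'); h=cv2.cvtColor(f,cv2.COLOR_BGR2HSV); z=W[...,2]
B=np.zeros((480,640),bool); B[145:245,305:405]=1
m=B&(z>.1)&(z<.108); print('cap',m.sum(),circ(W[m][:,:2]),W[m].mean(0))
m=B&(h[...,0]>95)&(h[...,0]<125)&(h[...,1]>90); print(m.sum()); s=m&(z>.061)&(z<.069); P=W[s][:,:2]
print('sh',s.sum(),rect(P),np.nanmedian(z[s]))
# orientation by hull edges
hull=cv2.convexHull((P*1000).astype(np.float32))[:,0]
for a,b in zip(hull,np.roll(hull,-1,0)):
    e=b-a
    if np.hypot(*e)>8: print(a,b,np.round(np.degrees(np.arctan2(e[1],e[0]))%90,1),np.hypot(*e))
```

```text
cap 2700 (array([635.9, 173.7]), 27.4) [0.63624159 0.174515   0.10481994]
0
sh 0 (array([0., 0.]), array([0., 0.]), 0.0) nan
  return np.nanmean(a, axis, out=out, keepdims=keepdims)
Traceback (most recent call last):
TypeError: 'NoneType' object is not subscriptable
```

Run:
```python
from m import *
W=np.load('w1.npy'); f=cv2.imread('pics/w1.png'); z=W[...,2]; print(f[170,350],W[170,350])
B=np.zeros((480,640),bool); B[145:245,305:405]=1
b=f.astype(int); s=B&(b[...,0]>b[...,2]+20)&(z>.061)&(z<.069); P=W[s][:,:2]
print('sh',s.sum(),rect(P))
hull=cv2.convexHull((P*1000).astype(np.float32))[:,0]
for a,c in zip(hull,np.roll(hull,-1,0)):
    e=c-a
    if np.hypot(*e)>8: print(a,c,np.round(np.degrees(np.arctan2(e[1],e[0]))%90,1),np.hypot(*e))
```

```text
[133 152 204] [0.64328337 0.19982478 0.07777746]
sh 680 (array([636.1, 174.6]), array([58. , 58.5]), 46.0)
[671.2564 180.9894] [638.7664  212.38104] 46.0 45.177814
[632.15216 212.53302] [625.0324  205.29137] 45.5 10.155413
[625.0324  205.29137] [605.23035 184.73146] 46.1 28.545252
[603.5358 165.8226] [669.1219  167.88841] 1.8 65.61858
```

```bash
python3 -m crank '[[[15,34,0],0,0],[[15,34,40],0,0],[[15,34,80],0,0],[[15,34,115],0,0],[[15,34,115],0,0]]'
python3 -c "
from h import *
plan([636.1,174.3,73],62)"
```

```text
time: 2.15
eef_pos: [0.6316, 0.175, 0.1382]
tcp_rot: [0.855, 0.519, -0.006, -0.003]
contact_force: [-0.9, -0.2, -1.1]
opening: 1.0
finger_force: 0.0
t 2.1 tcp [631.6 175.  138.2] yaw 62.51 q [0.12 0.34 1.69 0.   1.13 0.6 ] tilt [-0.0134 -0.0013]
shift [ 2.   5.  65.2] turn 0.51
```

```bash
python3 -m crank '[[[0,0,0],0,0],[[0,0,0],0,0],[[0,0,0],0,0]]'
python3 -c "
from h import *
plan([636.1,174.3,73],62)"
```

```text
time: 2.45
eef_pos: [0.6385, 0.1746, 0.1488]
tcp_rot: [0.855, 0.518, 0.003, 0.001]
contact_force: [0.1, 0.4, 0.5]
opening: 1.004
finger_force: 0.0
t 2.5 tcp [638.5 174.6 148.8] yaw 62.41 q [0.11 0.33 1.68 0.   1.13 0.6 ] tilt [0.0055 0.0007]
shift [-1.6 -2.3 75.8] turn 0.41
```

```bash
python3 -m crank '[[[0,0,15],0,0],[[0,0,30],0,0],[[0,0,45],0,0],[[0,0,57],0,0],[[0,0,63],0,0],[[0,0,65],0,0],[[0,0,65],0,0],[[0,0,65],0,0],[[0,0,65],0,0],[[0,0,65],0,0]]'
python3 -c "
from h import *
plan([636.1,174.3,73],62)"
```

```text
time: 3.45
eef_pos: [0.6373, 0.1741, 0.0811]
tcp_rot: [0.855, 0.518, 0.001, 0.0]
contact_force: [-0.2, 0.0, 0.2]
opening: 0.999
finger_force: 0.0
t 3.5 tcp [637.3 174.1  81.1] yaw 62.37 q [ 0.11  0.41  1.71 -0.    1.02  0.6 ] tilt [0.0013 0.0001]
shift [-0.3 -1.2  8.1] turn 0.37
```

```bash
python3 -m crank '[[[0,-1,4],0,0],[[0,-1,8],0,0],[[0,-1,8],0,0],[[0,-1,8],0,40],[[0,-1,8],0,80],[[0,-1,8],0,255],[[0,-1,8],0,255],[[0,-1,8],0,255],[[0,-1,8],0,255],[[0,-1,8],0,255]]' 70
python3 - <<'E'
from h import *
f,W,d=cam('wrist'); cv2.imwrite('pics/w2.png',f)
plan([636.1,174.3,73],62); print(get_state()['contact_force'])
E
```

```text
time: 4.45
eef_pos: [0.6367, 0.1744, 0.073]
tcp_rot: [0.856, 0.518, 0.001, 0.0]
contact_force: [1.3, -0.7, 1.6]
opening: 0.615
finger_force: 73.7
t 4.5 tcp [636.6 174.4  73. ] yaw 62.37 q [ 0.11  0.42  1.72 -0.    1.01  0.6 ] tilt [ 0.0018 -0.    ]
shift [-0.3 -0.4 -0. ] turn 0.37
[ 1.86086176 -0.40334767  2.8972637 ]
```

View pics/w2.png

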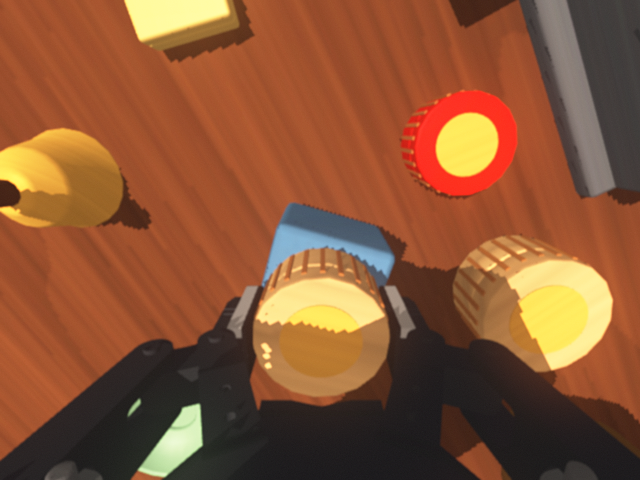

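The cap is held between the pads at (320,330), clear of both decoys. Next I lift.

```bash
python3 -m crank '[[[0,0,-5],0,255],[[0,0,-15],0,255],[[0,0,-30],0,255],[[0,0,-50],0,255],[[0,0,-70],0,255],[[0,0,-90],0,255],[[0,0,-105],0,255],[[0,0,-115],0,255],[[0,0,-120],0,255],[[0,0,-120],0,255]]'
python3 -c "
from h import *
plan([542.7,-260.5,190],62.37-32.1)"
```

```text
time: 5.5
eef_pos: [0.6361, 0.1745, 0.1928]
tcp_rot: [0.855, 0.518, 0.0, 0.0]
contact_force: [-0.1, 0.1, -3.5]
opening: 0.614
finger_force: 73.9
t 5.5 tcp [636.1 174.5 192.8] yaw 62.37 q [0.11 0.28 1.65 0.   1.21 0.6 ] tilt [0.0007 0.0001]
shift [-428.7  119.     2.7] turn 32.1
```

```bash
python3 -m crank '[[[-10,3,0],1,255],[[-30,8,0],3,255],[[-55,15,0],5,255],[[-80,22,0],7,255],[[-110,31,0],9,255],[[-140,39,0],11,255],[[-170,47,0],13,255],[[-200,56,0],15,255],[[-230,64,0],17,255],[[-260,72,0],19,255]]' && python3 -m crank '[[[-30,8,0],2,255],[[-60,16,0],4,255],[[-90,24,0],6,255],[[-115,32,0],8,255],[[-135,38,0],10,255],[[-145,41,0],12,255],[[-145,41,0],13,255],[[-145,41,0],13,255],[[-145,41,0],13,255],[[-145,41,0],13,255]]'
python3 -c "
from h import *
plan([542.7,-260.5,190],62.37-32.1)"
```

```text
time: 6.5
eef_pos: [0.5777, -0.0909, 0.1909]
tcp_rot: [0.93, 0.368, -0.001, -0.001]
contact_force: [0.7, 0.0, -4.2]
opening: 0.62
finger_force: 73.9
time: 7.5
eef_pos: [0.5023, -0.2178, 0.1923]
tcp_rot: [0.965, 0.263, 0.0, -0.0]
contact_force: [0.6, 0.3, -3.4]
opening: 0.617
finger_force: 74.0
t 7.5 tcp [ 502.3 -217.8  192.3] yaw 30.45 q [-0.59  0.04  1.93  0.    1.17  0.44] tilt [-0.      0.0003]
shift [13.2 57.3  2.3] turn 0.18
```

Run:
```python
from h import *
f,W,d=cam('wrist'); np.save('w3.npy',W); cv2.imwrite('pics/w3f.png',f)
g,V,_=cam('top'); np.save('t3.npy',V); cv2.imwrite('pics/t3f.png',g)
c=cv2.resize(g[200:330,380:580],None,fx=3.2,fy=3.2)
cv2.imwrite('pics/w3.png',np.hstack([cv2.resize(f,(400,300)),cv2.resize(c,(400,300))]))
```

```text
(no output)
```

View pics/w3.png

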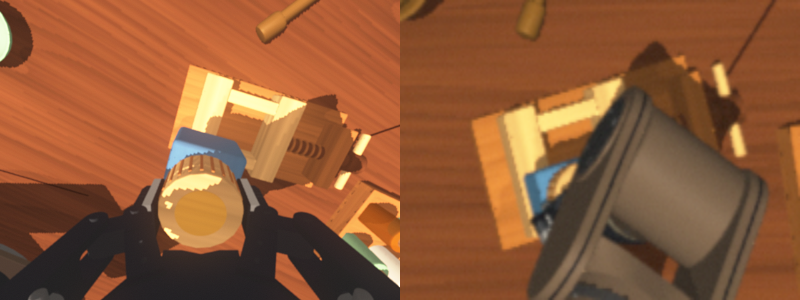

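The wrist half shows the jar hanging at about (205,150), left of the clamp and roughly square to it. Two inner edges of the pocket are visible near (255,115).

Run:
```python
from m import *
for n in('w3','t3'):
    W=np.load(n+'.npy'); f=cv2.imread('pics/%sf.png'%n).astype(int); z=W[...,2]
    s=(f[...,0]>f[...,2]+15)&(abs(z-.186)<.006)&(abs(W[...,0]-.5)<.06)&(abs(W[...,1]+.218)<.06)
    P=W[s][:,:2]; print(n,'shoulder',s.sum(), np.median(z[s]) if s.any() else '')
    if s.sum()>20:
        print(rect(P)); hull=cv2.convexHull((P*1000).astype(np.float32))[:,0]
        for a,c in zip(hull,np.roll(hull,-1,0)):
            e=c-a
            if np.hypot(*e)>8: print(a,c,np.round(np.degrees(np.arctan2(e[1],e[0]))%90,1))
    L=np.radians(13.9); D=W[...,:2]*1000-[542.7,-260.5]
    x=D@[np.cos(L),np.sin(L)]; y=D@[-np.sin(L),np.cos(L)]
    near=(abs(x)<90)&(y>-170)&(y<110)
    b=near&(z>.012)&(z<.024)&~((abs(x)<33)&(abs(y)<33))
    t=near&(z>.053)&(z<.0605)
    print('board x',np.percentile(x[b],[.5,99.5]),'y',np.percentile(y[b],[.5,99.5]))
    # jaw top edges along clamp y within pocket width, per x strip
    for x0 in(-30,-20,-10,0,10,20):
        m=t&(x>=x0)&(x<x0+10); j=y[m]; p=j[(j>15)&(j<90)]; q=j[(j<-15)&(j>-90)]
        print('x',x0,'+jaw',np.round([p.min(),p.max()],1) if p.size else '','-jaw',np.round([q.min(),q.max()],1) if q.size else '')
    for y0 in(-30,-20,-10,0,10,20):
        m=t&(y>=y0)&(y<y0+10); j=x[m]; p=j[j>15]; q=j[j<-15]
        print('y',y0,'+chk',np.round([p.min(),p.max()],1) if p.size else '','-chk',np.round([q.min(),q.max()],1) if q.size else '')
```

```text
w3 shoulder 2819 0.18454728197219245
(array([ 514.4, -214.3]), array([33.8, 58.6]), 14.1)
[ 535.3014  -228.66646] [ 533.0169  -219.10442] 13.4
[ 533.0169  -219.10442] [ 524.7897  -186.45006] 14.1
[ 511.29617 -184.90309] [ 501.2026  -187.43205] 14.1
[ 491.07336 -191.01584] [ 520.69714 -241.30118] 30.5
board x [-65.18988088  63.21683914] y [-152.0046841    94.67074997]
x -30 +jaw  -jaw [-67.2 -32.4]
x -20 +jaw [33.2 68.1] -jaw [-67.2 -32.4]
x -10 +jaw [33.2 68.1] -jaw [-85.1 -32.2]
x 0 +jaw [33.2 68.1] -jaw [-67.1 -32.3]
x 10 +jaw [33.1 68.1] -jaw [-67.4 -32.4]
x 20 +jaw [33.1 68.1] -jaw [-68.  -32.3]
y -30 +chk [31.5 47.4] -chk [-50.3 -34.3]
y -20 +chk [31.5 47.4] -chk [-40.6 -34.3]
y -10 +chk [31.4 47.5] -chk 
y 0 +chk [31.5 47.4] -chk 
y 10 +chk [31.4 47.3] -chk 
y 20 +chk [31.4 47.4] -chk 
t3 shoulder 108 0.184086513133647
(array([ 523.4, -198.8]), array([22.1, 50.2]), 45.7)
[ 533.65717 -220.44144] [ 531.8137  -212.36224] 12.9
[ 531.8137  -212.36224] [ 526.4962  -191.34964] 14.2
[ 520.7465 -182.6826] [ 509.24985 -184.20792] 7.6
[ 497.6781  -189.20602] [ 533.5862 -224.2764] 45.7
board x [-63.72577249  64.84050315] y [-151.18158174   95.80637935]
x -30 +jaw [63.3 68.8] -jaw 
x -20 +jaw [63.5 69.3] -jaw 
x -10 +jaw [59.8 68.7] -jaw 
x 0 +jaw [33.4 68.8] -jaw 
x 10 +jaw [33.5 68.8] -jaw 
x 20 +jaw [33.6 69.9] -jaw 
y -30 +chk [33.3 47.9] -chk 
y -20 +chk [33.  48.6] -chk 
y -10 +chk [33.1 48.7] -chk 
y 0 +chk [33.2 48.9] -chk 
y 10 +chk [32.9 48.6] -chk 
y 20 +chk [33.1 48.8] -chk
```

```bash
python3 -m crank '[[[3,14,0],0.2,255],[[6,28,0],0.2,255],[[9,42,0],0.2,255],[[11,52,0],0.2,255],[[12,56.5,5],0.2,255],[[12,56.5,15],0.2,255],[[12,56.5,27],0.2,255],[[12,56.5,37],0.2,255],[[12,56.5,42],0.2,255],[[12,56.5,42],0.2,255]]' && python3 -m crank '[[[0,0,0],0,255],[[0,0,0],0,255],[[0,0,0],0,255],[[0,0,0],0,255]]'
python3 - <<'E'
from m import *
plan([541.2,-260.7,91],30.25)
W=cam('wrist')[1]; z=W[...,2]; T=get_state()['eef_pos']*1000
L=np.radians(13.9); D=W[...,:2]*1000-T[:2]
x=D@[np.cos(L),np.sin(L)]; y=D@[-np.sin(L),np.cos(L)]
t=(z>.053)&(z<.0605)&(abs(x)<70)&(abs(y)<80)
m=t&(abs(y)<28); print('+chk',np.percentile(x[m&(x>15)],[1,50,99]))
for x0 in(30,):
    m=t&(x<28)&(x>-28); print('+jaw',np.percentile(y[m&(y>15)],[1,99]) if (m&(y>15)).any() else '','-jaw',np.percentile(y[m&(y<-15)],[1,99]) if (m&(y<-15)).any() else '')
zs=T[2]/1000-.007; s=(abs(z-zs)<.003)&(abs(x)<40)&(abs(y)<40); print('shoulder',s.sum(),'x',np.percentile(x[s],[1,99]),'y',np.percentile(y[s],[1,99]))
E
```

```text
time: 8.6
eef_pos: [0.5399, -0.2606, 0.1486]
tcp_rot: [0.966, 0.26, -0.001, -0.001]
contact_force: [0.1, 0.5, -3.6]
opening: 0.615
finger_force: 74.2
time: 9.0
eef_pos: [0.5411, -0.2615, 0.1509]
tcp_rot: [0.966, 0.26, 0.0, 0.0]
contact_force: [0.3, 0.7, -5.0]
opening: 0.618
finger_force: 74.2
t 9.0 tcp [ 541.1 -261.5  150.9] yaw 30.17 q [-0.62  0.2   1.83 -0.    1.11  0.43] tilt [ 0.0008 -0.0006]
shift [ 0.5 -0.7 59.9] turn -0.08
+chk [33.5792485  41.8046762  49.34795711]
+jaw [34.14282111 68.01308578] -jaw [-66.69765548 -32.65798576]
shoulder 2812 x [-1.31747234 28.86099201] y [-28.5204009   29.17927001]
```

```bash
python3 -m crank '[[[0.5,-0.5,6],0,255],[[0.5,-0.5,12],0,255],[[0.5,-0.5,19],0,255],[[0.5,-0.5,26],0,255],[[0.5,-0.5,33],0,255],[[0.5,-0.5,40],0,255],[[0.5,-0.5,46],0,255],[[0.5,-0.5,50],0,255],[[0.5,-0.5,53],0,255],[[0.5,-0.5,53],0,255]]' && python3 -m crank '[[[0,0,2],0,255],[[0,0,4],0,255],[[0,0,5],0,255],[[0,0,6],0,255],[[0,0,6],0,255]]'
python3 -c "
from h import *
plan([541.2,-260.7,91],30.25)"
```

```text
time: 10.05
eef_pos: [0.5408, -0.2605, 0.0969]
tcp_rot: [0.966, 0.26, -0.0, -0.0]
contact_force: [-0.2, -0.8, -3.7]
opening: 0.611
finger_force: 74.2
time: 10.55
eef_pos: [0.541, -0.2606, 0.0912]
tcp_rot: [0.966, 0.26, -0.0, -0.0]
contact_force: [0.4, 0.8, -4.4]
opening: 0.615
finger_force: 74.2
t 10.6 tcp [ 541.  -260.6   91.2] yaw 30.17 q [-0.62  0.28  1.86  0.    1.    0.43] tilt [-0.0002  0.0002]
shift [0.2 0.2 0.2] turn -0.08
```

Still no floor contact, so I inch down.

```bash
python3 -m crank '[[[0,0,0.5],0,255],[[0,0,0.5],0,255],[[0,0,1],0,255],[[0,0,1],0,255],[[0,0,1],0,255]]' ; python3 -m crank '[[[0,0,0.7],0,255],[[0,0,0.7],0,255],[[0,0,0.7],0,255]]'
```

```text
time: 11.05
eef_pos: [0.5412, -0.2609, 0.0909]
tcp_rot: [0.966, 0.26, 0.0, 0.0]
contact_force: [-1.1, 0.1, 0.1]
opening: 0.615
finger_force: 74.6
time: 11.35
eef_pos: [0.5414, -0.261, 0.0908]
tcp_rot: [0.966, 0.26, 0.0, 0.0]
contact_force: [-2.7, 0.4, 6.7]
opening: 0.613
finger_force: 75.1
```

```bash
python3 -m crank '[[[0,0,-0.5],-4,255],[[0,0,-0.5],-8,255],[[0,0,-0.5],-12,255],[[0,0,-0.5],-17,255],[[0,0,-0.5],-22,255],[[0,0,-0.5],-27,255],[[0,0,-0.5],-32,255],[[0,0,-0.5],-36,255],[[0,0,-0.5],-40,255],[[0,0,-0.5],-40,255]]' 80
python3 - <<'E'
from m import *
plan([541.2,-260.9,91],30.17); s=get_state(); print(s['wrist_torque'])
f,W,d=cam('wrist'); z=W[...,2]; cv2.imwrite('pics/w4.png',f)
m=(abs(z-.084)<.004)&(f[...,0].astype(int)>f[...,2]+10.)&(np.hypot(W[...,0]-.541,W[...,1]+.261)<.05); P=W[m][:,:2]; print(m.sum(),rect(P))
hull=cv2.convexHull((P*1000).astype(np.float32))[:,0]
for a,c in zip(hull,np.roll(hull,-1,0)):
    e=c-a
    if np.hypot(*e)>8: print(a,c,np.round(np.degrees(np.arctan2(e[1],e[0]))%90,1))
E
```

```text
time: 12.35
eef_pos: [0.5421, -0.2611, 0.0921]
tcp_rot: [0.818, 0.575, 0.001, 0.001]
contact_force: [-1.6, 2.1, 8.1]
opening: 0.616
finger_force: 83.4
t 12.3 tcp [ 542.1 -261.1   92.1] yaw 70.24 q [-0.62  0.28  1.86  0.    1.   -0.27] tilt [ 0.0024 -0.0011]
shift [-0.2 -0.9  1.1] turn 40.07
[0.39246347 0.48962184 0.06909157]
2586 (array([ 544. , -238.1]), array([34.5, 70.5]), 75.1)
[ 573.74084 -262.63388] [ 569.3024  -250.55807] 20.2
[ 569.3024  -250.55807] [ 561.69403 -230.58287] 20.9
[ 549.34393 -225.82416] [ 525.1091  -234.64946] 20.0
[ 525.1091  -234.64946] [ 516.3928  -237.94409] 20.7
[ 506.92957 -246.04837] [ 573.64386 -263.84998] 75.1
```

View pics/w4.png

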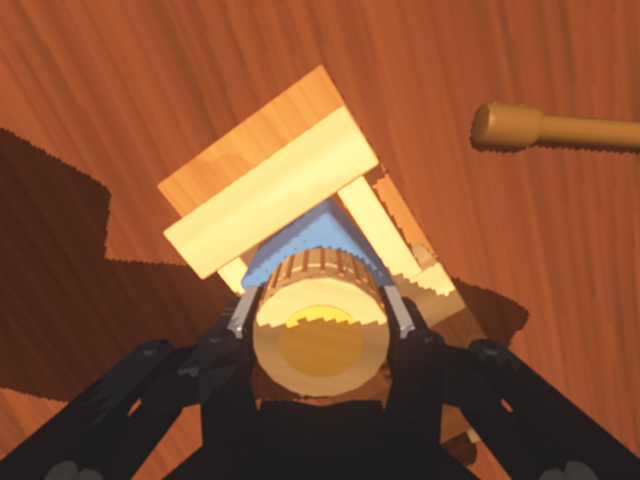

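The view shows the jar seated in the pocket at (320,245) and turned against its sides, about 6.5° from square. The cap is turning with the grip.

```bash
python3 -m crank '[[[0,0,-0.2],-4,255],[[0,0,-0.4],-9,255],[[0,0,-0.6],-14,255],[[0,0,-0.8],-19,255],[[0,0,-1],-24,255],[[0,0,-1],-29,255],[[0,0,-1],-34,255],[[0,0,-1],-38,255],[[0,0,-1],-40,255],[[0,0,-1],-40,255]]'
python3 - <<'E'
from m import *
plan([541.2,-260.9,91],30.17); s=get_state(); print(s['wrist_torque'],s['contact_force'],s['opening'])
E
```

```text
time: 13.4
eef_pos: [0.542, -0.2607, 0.0932]
tcp_rot: [0.572, 0.82, 0.0, 0.001]
contact_force: [-1.9, 2.2, 8.2]
opening: 0.614
finger_force: 83.5
t 13.4 tcp [ 542.  -260.7   93.2] yaw 110.19 q [-0.62  0.27  1.86  0.    1.   -0.97] tilt [ 0.002  -0.0004]
shift [ 0.1 -0.8  2.2] turn 80.02
[ 0.4322071   0.58574173 -0.05691825] [-1.8704505   2.17053283  8.23272968] 0.6135975038571881
```

```bash
python3 -m crank '[[[0,0,-0.2],-4,255],[[0,0,-0.4],-9,255],[[0,0,-0.6],-14,255],[[0,0,-0.8],-19,255],[[0,0,-1],-24,255],[[0,0,-1],-29,255],[[0,0,-1],-34,255],[[0,0,-1],-39,255],[[0,0,-1],-42,255],[[0,0,-1],-42,255]]'
python3 - <<'E'
from m import *
plan([541.2,-260.9,91],30.17); s=get_state(); print(s['wrist_torque'],s['contact_force'],s['opening'])
f,W,d=cam('wrist'); z=W[...,2]; cv2.imwrite('pics/w5.png',f)
m=(abs(z-.084)<.004)&(f[...,0].astype(int)>f[...,2]+10.)&(np.hypot(W[...,0]-.541,W[...,1]+.261)<.05); P=W[m][:,:2]; print(m.sum(),rect(P),np.median(W[m][:,2]))
hull=cv2.convexHull((P*1000).astype(np.float32))[:,0]
for a,c in zip(hull,np.roll(hull,-1,0)):
    e=c-a
    if np.hypot(*e)>8: print(a,c,np.round(np.degrees(np.arctan2(e[1],e[0]))%90,1))
E
```

```text
time: 14.4
eef_pos: [0.5417, -0.261, 0.0936]
tcp_rot: [0.24, 0.971, -0.0, 0.001]
contact_force: [-2.9, 1.9, 6.7]
opening: 0.616
finger_force: 83.3
t 14.4 tcp [ 541.7 -261.    93.6] yaw 152.23 q [-0.62  0.27  1.86  0.    1.   -1.7 ] tilt [ 0.0014 -0.001 ]
shift [ 0.5 -0.2  2.6] turn 122.06
[ 0.20546095  0.51064837 -0.02476967] [-2.86371309  1.88387923  6.69752476] 0.6158013771468911
3032 (array([ 523.1, -251.9]), array([78.8, 40.1]), 64.2) 0.08330727459918219
[ 553.2683  -224.83473] [ 539.5776  -229.64499] 19.4
[ 539.5776  -229.64499] [ 509.87384 -240.45592] 20.0
[ 506.16776 -250.40129] [ 508.75702 -258.43564] 17.9
[ 508.75702 -258.43564] [ 521.34717 -292.92337] 20.1
[ 524.1675  -295.83536] [ 557.6675  -226.39958] 64.2
```

```bash
python3 -m crank '[[[0,0,-1],0,255],[[0,0,-2],0,255],[[0,0,-3],0,255],[[0,0,-4],0,255],[[0,0,-5],0,255],[[0,0,-6],0,255],[[0,0,-6],0,255],[[0,0,-6],0,255]]'
python3 - <<'E'
from m import *
plan([541.2,-260.9,91],30.17); s=get_state(); print(s['wrist_torque'],s['contact_force'])
f,W,d=cam('wrist'); z=W[...,2]
m=(abs(z-.084)<.012)&(f[...,0].astype(int)>f[...,2]+10.)&(np.hypot(W[...,0]-.541,W[...,1]+.261)<.05); print('shoulder z',np.median(z[m]))
E
```

```text
time: 15.25
eef_pos: [0.5411, -0.2607, 0.0981]
tcp_rot: [0.24, 0.971, -0.0, 0.0]
contact_force: [0.5, 0.8, -0.8]
opening: 0.612
finger_force: 83.4
t 15.2 tcp [ 541.1 -260.7   98.1] yaw 152.17 q [-0.62  0.27  1.86  0.    1.01 -1.7 ] tilt [ 0.0001 -0.0001]
shift [-0.2 -0.1  7.1] turn 122.0
[-0.01179149 -0.02115087  0.02888117] [ 0.49246811  0.75179746 -0.82913489]
shoulder z 0.08318349056981396
```

```bash
python3 -m crank '[[[0,0,-3],0,255],[[0,0,-7],0,255],[[0,0,-12],0,255],[[0,0,-18],0,255],[[0,0,-24],0,255],[[0,0,-30],0,255],[[0,0,-35],0,255],[[0,0,-38],0,255],[[0,0,-39],0,255],[[0,0,-39],0,255]]' && python3 -m crank '[[[0,0,0],0,255],[[0,0,0],0,255],[[0,0,0],0,255],[[0,0,0],0,255],[[0,0,0],0,255]]'
python3 - <<'E'
from m import *
plan([541.2,-260.9,137],30.17)
f,W,d=cam('wrist'); z=W[...,2]
m=(abs(z-.084)<.02)&(f[...,0].astype(int)>f[...,2]+10.)&(np.hypot(W[...,0]-.541,W[...,1]+.261)<.05); print('shoulder z',np.median(z[m]))
g,_,_=cam('scene'); c=cv2.resize(g[120:260,160:320],(480,420))
cv2.imwrite('pics/end.png',np.hstack([cv2.resize(f,(320,240)),cv2.resize(c,(320,240))]))
E
```

```text
time: 16.3
eef_pos: [0.541, -0.2607, 0.1372]
tcp_rot: [0.24, 0.971, 0.0, 0.0]
contact_force: [-0.0, -0.8, -0.3]
opening: 0.615
finger_force: 83.4
time: 16.8
eef_pos: [0.541, -0.2607, 0.1371]
tcp_rot: [0.24, 0.971, 0.0, -0.0]
contact_force: [0.1, -0.4, -0.9]
opening: 0.616
finger_force: 83.4
t 16.8 tcp [ 541.  -260.7  137.1] yaw 152.17 q [-0.62  0.22  1.84 -0.    1.08 -1.7 ] tilt [-0.0001  0.    ]
shift [-0.3 -0.1  0.1] turn 122.0
shoulder z 0.0834731603460852
```

View pics/end.png

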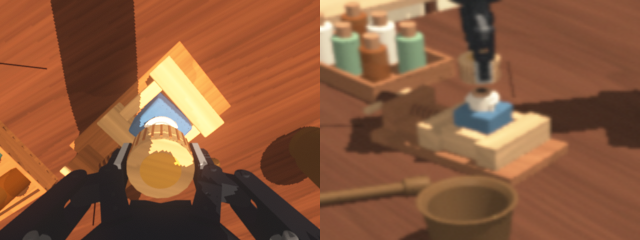

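The cap is held level at (480,70), clear of the white neck at (483,97), and the jar stands in the clamp.

```bash
python3 -c "
from plant import ctrl
print(ctrl.sign_off())"
```

```text
the job is handed in; nothing more can be done
None
```

The jar stands fully down in the clamp's pocket, and the cap is unscrewed (about 2.0 rad relative to the jar) and held level about 25 mm above its mouth; nothing else was touched as far as I could see, and the job was handed in at about 17 s.

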